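# Park the spring plunger and free the jig's length stop

## Robot

A 7-joint arm with a two-finger parallel gripper is mounted at the origin on the work surface. World frame = base frame: x ahead of the robot, y to its left, z up, the work surface at z = 0. Lengths are in mm, angles in rad, forces in N, time in s.
With the tool pointing down it reaches from about 425 to 950 mm from the base axis. Payload 4.7 kg.
Tool frame: the origin (TCP) lies at the very end of the fingers, on their centre line; the grasp point (between the pads) lies 19 mm behind it; z points along the fingers, y is the direction in which the jaws open and shut (so a half turn about z gives the same grasp; the last joint's range is limited). The gripper opens to 87 mm and grips with 3 to 60 N. Pads are 19 mm wide; open, the fingers measure 117 mm over their backs; the gripper's body (75 mm by 190 mm) begins 51 mm behind the grasp point.
Start: joints at [-1.298, 0.469, -0.049, 1.532, 0.024, 1.141, -0.082], TCP at [200.595, 644.524, 222.573] pointing down, gripper open.
Joint ranges: [-2.59, 2.59], [-0.33, 1.99], [-1.39, 1.29], [0.1, 2.45], [-1.04, 4.18], [0.21, 1.99], [-2.66, 2.66]. Speed limits (rad/s): [2.57, 2.57, 3.14, 3.14, 3.14, 3.14, 3.14].

## Interface

Orientations are given as a unit quaternion [w, x, y, z].
In Python, from cell import get_obs, viewer, workorder gives the robot as it stands. The module is installed in compiled form; this text tells all that it offers.
- The arm moves only by the tool apply_moves, never from a script. Its argument "targets" is a list of rows, each a list of 5 numbers: the opening in per cent of the stroke, from 0 (shut) to 100 (fully open), then the shift along the world's x, y, z in mm, then the turn about the world's z in degrees. A call has 1 to 5 rows; each row is the pose to reach, as a shift and turn from the pose commanded when the call began; what a row does not reach only later rows make up. A row lasts 1/12 s, in which the tool goes at most 41.7 mm and 7.16 degrees, less where a joint would pass 70% of its speed; a pose out of reach is approached as far as the arm can. A call with a gripper value outside its range is refused whole. The fingers move at their own pace and stop on an object; "newtons" is the grip in N (left out, the last holds). Time passes only in rows, so rows that repeat a pose let the fingers close. It gives the time, the measured TCP pose, the force and the opening at its end, in the units of the state.
- get_obs(): the state, without advancing time (a new reading comes with each control period).
- viewer.read_camera(name): name is "scene" or "top" or "wrist"; returns a dict with "pixels" (384x512x3 uint8, blue, green, red), "depth" (384x512 float32, mm along the optical axis (not along the pixel's ray), 0 where there is no reading), "fx", "fy", "cx", "cy" (pixels), "rvec" (rotation vector, rad) and "tvec" (3), from world to camera coordinates, as OpenCV has them. Camera axes: x right, y down, z forward; pixel columns grow to the right and rows downward; lengths in mm; the calibration is good to about 2 mm. A picture is of the moment at which its call begins.
- workorder.job_done(): hands the job in, once; it reports no verdict.
The state is a dict: "t": time; "qpos": joint angles; "dq": joint speeds; "joint_efforts": joint torques, N m; "position": TCP position; "tcp_rot": TCP orientation; "wrist_force": force on the tool from outside, world axes, zero at the start; "moment": the same for the moment, N m; "width": finger opening in mm.
Only numpy, scipy, OpenCV 4.12 (cv2) and the standard library are available. Lean on these libraries where they do the work, as an engineer would, in place of code of your own. Each camera call takes 0.05 s, during which the arm holds its last target.

## Task

The blue length-stop carriage of the boring jig is locked by the spring plunger with the black T-handle. Pull the T-handle out along its slanting axis and turn it anticlockwise until it drops into the rest notch and stays out by itself when let go, then slide the carriage by its wooden knob all the way to the red end stop. Leave the plunger parked in its notch, and do not shift or topple the glue bottle, the screw jar, the hammer or the wood offcut.

Things in the scene. Friction and masses are not known exactly. Their poses are not given: they have to be found in the camera images.
- jig: Boring jig fixed to the bench: grey base board (x -100 to 120, y -310 to 110 mm, 18 thick), rail, dark fence 58 mm high on the far side, red end stop at the rail's -y end, steel plunger bracket on the near side. Origin: base underside; x across the jig away from the robot, y along the rail, z up. The plunger axis passes (0, 0, 55 mm) and leans 28 degrees from vertical towards the jig's -x.
- handle_grip (a point): Centre of the black T-handle bar, 70 x 18 x 22 mm; moves and turns with it. z = plunger axis, up and outwards (pulling direction); y = along the bar, x = across its 18 mm width. While locked it is 101 mm up the axis from the jig's (0, 0, 55 mm), bar along the rail. Below it a 14 mm stem; the sleeve and ring (50 mm across) end 22 mm under the bar while locked.
- plunger (a joint): Pull-out along the axis, m: 0 = locked (bolt 16 mm deep in the carriage), hard stop 0.029. The spring pulls back with 8 N at 0 to 15 N at 0.029. An 8 mm cross pin on the stem stands in a deep slot, so the handle turns only when pulled past 0.025, above the brass rest ring's rim. Over the notch the pin drops back to 0.020 and is held: parked. On the rim elsewhere it stays at 0.025: not parked.
- handle (a joint): Turn of the T-handle, rad: 0 = locked, positive = anticlockwise seen from the handle's end; stop at 1.75. The notch's middle lies between 1.00 and 1.45, different each time, and takes the pin within about 0.07: find it by feel. Eased back, the pin lands on the rim at 0.025 and the spring's pull on the hand goes; over the notch the pull stays until 0.020.
- carriage (a joint): Travel of the blue carriage along the rail towards the jig's -y, m: 0 = locked start (about 2 mm of play), 0.090 = against the red end stop. It slides stiffly, about 4 to 6 N.
- knob_grip (a point): Grip point on the carriage's upright turned wooden knob, on its axis: 26 to 29 mm diameter, 60 mm tall, standing on the carriage's top, which is 33 mm below this point; the knob's top is 27 mm above it. Moves with the carriage; axes as the jig's.
- glue_mid (a point): Yellow glue bottle with red cap, 60 mm diameter, 170 mm tall, standing loose; point at half height on its axis. Leave it alone.
- screws_mid (a point): Amber screw jar with steel lid, 72 mm diameter, 90 mm tall, standing loose; point at half height on its axis. Leave it alone.
- hammer_grip (a point): Hammer 260 mm long lying loose beyond the jig; point on its handle. Leave it alone.
- offcut_mid (a point): Pale wood offcut 60 x 140 x 30 mm lying loose off the -y end of the jig; point at its centre. Leave it alone.

How it is judged:
By the outcome, as a careful person would: the job done as asked, in the order asked, and still so for the second after the job is handed in, with the robot touching nothing.
It also fails if it takes over 58 s, if anything falls off the work surface, if the arm or the gripper's body presses on something with over 40 N, if the wrist force passes 120 N, or if a joint passes its speed limit or range.

## Working session

There is one attempt and no reset: what is moved stays moved. The work goes in short steps, Python scripts to look and compute and a tool call to move; the robot and the scene stay as the last step left them, time stands still between calls to the robot, and variables do not carry over. Pictures are saved under pics/ and viewed, and the job is handed in when it is done.

Besides the shell and the picture viewer there is one more tool, called after "Request:" as name(argument=value, ...), one argument or row to a line, values as JSON. apply_moves: Moves the arm, as the interface text tells. Its arguments: {"type":"object","properties":{"targets":{"type":"array","items":{"type":"array","items":{"type":"number"}}},"newtons":{"type":"number"}},"required":["targets"]}

```bash
mkdir -p pics
cat > h.py <<'E'
import numpy as np, cv2
from cell import get_obs, viewer, workorder
def cam(n,save=None):
    c=viewer.read_camera(n)
    if save: cv2.imwrite('pics/'+save,c['pixels'])
    R,_=cv2.Rodrigues(np.array(c['rvec'],float)); c['R']=R; c['t']=np.array(c['tvec'],float).reshape(3)
    return c
def world(c,u,v,d=None):
    if d is None: d=c['depth'][int(v),int(u)]
    p=np.array([(u-c['cx'])/c['fx']*d,(v-c['cy'])/c['fy']*d,d])
    return c['R'].T@(p-c['t'])
def proj(c,P):
    q=c['R']@np.asarray(P,float)+c['t']
    return q[0]/q[2]*c['fx']+c['cx'],q[1]/q[2]*c['fy']+c['cy']
def cloud(c):
    d=c['depth'];v,u=np.mgrid[:d.shape[0],:d.shape[1]]
    p=np.stack([(u-c['cx'])/c['fx']*d,(v-c['cy'])/c['fy']*d,d],-1)-c['t']
    return p@c['R']
E
python3 - <<'E'
from h import *
for n in('scene','top','wrist'):
    c=cam(n,n+'0.png'); print(n,-c['R'].T@c['t'],c['R'][2],c['fx'])
print(get_obs())
E
```

```text
scene [1187.48865681 -327.75005842  700.70936704] [-0.65293845  0.42028838 -0.63010242] 370.657796498224
top [ 420.13905029   52.17656431 1482.65558846] [ 0.1437144   0.010776   -0.98956053] 471.7205281621431
wrist [122.98225085 668.26457247 383.83293486] [ 0.27912263 -0.08933756 -0.95609066] 301.18838844118477
{'t': 0.15, 'qpos': array([-1.29788352,  0.46927664, -0.04859826,  1.53336138,  0.02413321,
        1.14099088, -0.08229774]), 'dq': array([-0.00021224, -0.00125407, -0.00106658, -0.0038646 , -0.00055316,
       -0.00024962, -0.00035585]), 'joint_efforts': array([ 5.19314563e-04, -5.08425343e+01, -8.09888332e-02, -2.36420238e+01,
       -6.13392424e-02,  3.56624555e-02,  1.19403785e-04]), 'position': array([200.5064241 , 644.08516468, 221.75134538]), 'tcp_rot': array([-7.35926162e-05,  1.50312792e-01,  9.88638225e-01, -7.21063000e-04]), 'wrist_force': array([ 0.48062862,  0.11291022, -0.24039261]), 'moment': array([ 0.01258719, -0.03813506, -0.02306919]), 'width': 87.12194443726634}
```

View pics/scene0.png

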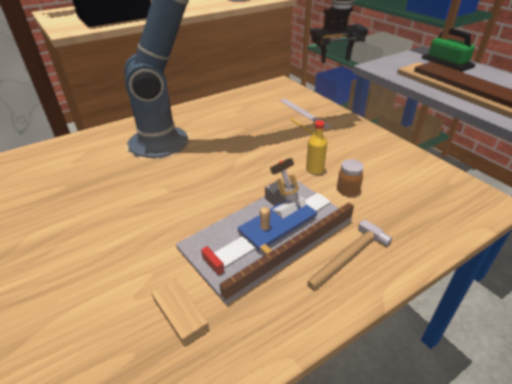

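View pics/top0.png

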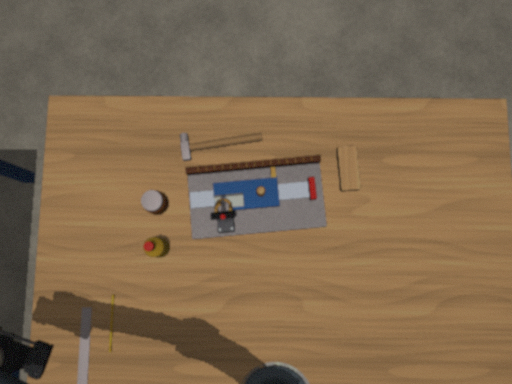

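View pics/wrist0.png

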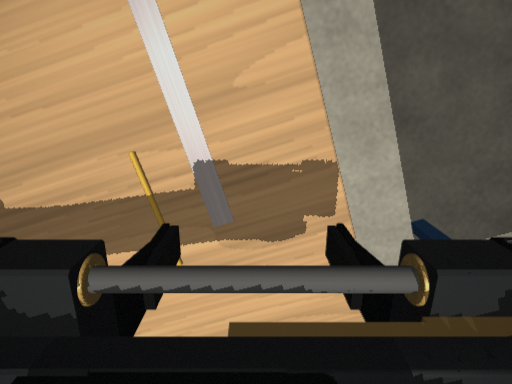

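The scene picture shows the handle near (283,166), the knob at (265,218) and the red stop at (212,259). In the top view they are at (222,214), (261,190) and (312,188). The glue is at (153,246) and the jar at (152,201). Next I'll measure these points.

Run:
```python
from h import *
c=cam('top'); W=cloud(c); 
for n,(u,v) in dict(handle=(222,214),knob=(261,190),stop=(312,188),base=(300,215),c1=(192,235),c2=(323,223),c3=(318,160),c4=(190,170),glue=(153,246),jar=(152,201),carr=(240,185),ham=(230,143),off=(348,168)).items(): print(n,W[v,u].round(1))
# base board fit
img=c['pixels'];z=W[...,2]
m=(z>12)&(z<140);m[:145]=0;m[245:]=0;m[:,:180]=0;m[:,330:]=0
P=W[m];print(len(P))
P2=P[(P[:,2]>12)&(P[:,2]<24)][:,:2].astype(np.float32)
allp=P[:,:2].astype(np.float32)
print(cv2.minAreaRect(allp),cv2.minAreaRect(P2), np.median(P[(P[:,2]<24)][:,2]))
big=cv2.resize(img[130:260,120:380],None,fx=3,fy=3,interpolation=cv2.INTER_CUBIC);cv2.imwrite('pics/topz.png',big)
s=cam('scene');cv2.imwrite('pics/scz.png',cv2.resize(s['pixels'][120:320,150:410],None,fx=3,fy=3,interpolation=cv2.INTER_CUBIC))
```

```text
handle [545.7 158.2 157. ]
knob [623.1  48.6 102.6]
stop [ 638.8 -108.3   47.3]
base [558.6 -74.2  11.1]
c1 [492.7 261.2  16.7]
c2 [ 534.  -145.3   14.3]
c3 [ 724.1 -125.9   60. ]
c4 [689.7 267.1  59.3]
glue [453.7 346.8 169.1]
jar [588.4 372.1  94.4]
carr [646.5 113.3  45.7]
ham [785.1 148.1  21.7]
off [ 706.1 -223.5   28.1]
9579
((650.9197998046875, 75.00230407714844), (297.7785339355469, 432.1783447265625), 5.861124515533447) ((651.020751953125, 74.98007202148438), (297.8099670410156, 432.1094970703125), 5.891520977020264) 18.288653471826983
```

View pics/topz.png

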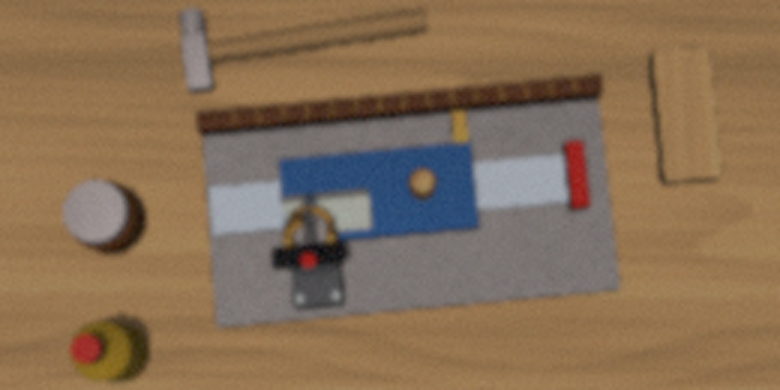

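View pics/scz.png

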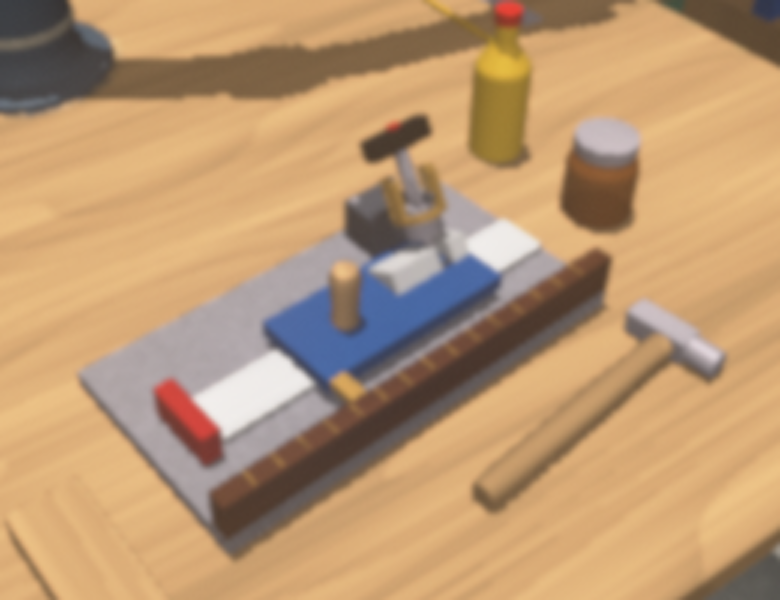

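```bash
cat >> h.py <<'E'
def plane(c,u,v,z):
    o=-c['R'].T@c['t']; r=c['R'].T@np.stack([(np.asarray(u,float)-c['cx'])/c['fx'],(np.asarray(v,float)-c['cy'])/c['fy'],np.ones(np.shape(u))])
    s=(z-o[2])/r[2]; return (o[:,None]+r*s).T
def tri(obs):
    A=np.zeros((3,3));b=np.zeros(3)
    for c,u,v in obs:
        o=-c['R'].T@c['t'];r=c['R'].T@np.array([(u-c['cx'])/c['fx'],(v-c['cy'])/c['fy'],1]);r/=np.linalg.norm(r)
        M=np.eye(3)-np.outer(r,r);A+=M;b+=M@o
    return np.linalg.solve(A,b)
E
python3 - <<'E'
from h import *
c=cam('top');s=cam('scene')
hsv=cv2.cvtColor(c['pixels'],cv2.COLOR_BGR2HSV)
m=(hsv[...,1]<70).astype(np.uint8);m[:150]=0;m[245:]=0;m[:,:182]=0;m[:,335:]=0
m=cv2.morphologyEx(m,cv2.MORPH_OPEN,np.ones((3,3)))
n,l,st,_=cv2.connectedComponentsWithStats(m);k=1+st[1:,4].argmax();m=l==k;print(st[k])
v,u=np.nonzero(m);P=plane(c,u,v,18)[:,:2]
print(cv2.minAreaRect(P.astype(np.float32)))
# edges: lowest row of each column (near edge, x=-100), rightmost per row (y=-310), leftmost(y=110)
def line(pts,ax):
    a=np.polyfit(pts[:,ax],pts[:,1-ax],1)
    for _ in range(3):
        r=pts[:,1-ax]-np.polyval(a,pts[:,ax]);g=abs(r)<2.5*np.std(r)+.1;a=np.polyfit(pts[g,ax],pts[g,1-ax],1)
    return a,np.std(r)
cols=np.arange(196,320);ne=np.array([[x,np.nonzero(m[:,x])[0].max()+.5] for x in cols]);Pn=plane(c,ne[:,0],ne[:,1],18);print('near x(y)',line(Pn,1))
rows=np.arange(185,222);re=np.array([[np.nonzero(m[r])[0].max()+.5,r] for r in rows]);print('right y(x)',line(plane(c,re[:,0],re[:,1],18),0))
rows=np.arange(180,232);re=np.array([[np.nonzero(m[r])[0].min()-.5,r] for r in rows]);print('left y(x)',line(plane(c,re[:,0],re[:,1],18),0))
# depth clusters from scene+top for handle and knob
for nm,cc in(('top',c),('scene',s)):
    W=cloud(cc).reshape(-1,3); b=cc['pixels'].reshape(-1,3).astype(int)
    a=(W[:,0]>500)&(W[:,0]<600)&(W[:,1]>90)&(W[:,1]<220)&(W[:,2]>120)&(W[:,2]<180);print(nm,'handle',a.sum(),W[a].mean(0),W[a].min(0),W[a].max(0))
    a=(W[:,0]>590)&(W[:,0]<680)&(W[:,1]>0)&(W[:,1]<90)&(W[:,2]>60)&(W[:,2]<140);print(nm,'knob',a.sum(),W[a].mean(0),W[a].min(0),W[a].max(0))
E
```

```text
[ 188  162  138   77 6771]
((604.3828125, 63.82444763183594), (205.5634002685547, 419.2537841796875), 6.011806011199951)
near x(y) (array([-1.04689247e-01,  5.07884792e+02]), np.float64(0.9297346683087213))
right y(x) (array([ 1.09523735e-01, -2.12617726e+02]), np.float64(0.8661715053457348))
left y(x) (array([1.06395558e-01, 2.10074899e+02]), np.float64(0.9409897328356466))
top handle 217 [548.24164137 159.20961951 149.61400734] [531.6409053  124.42432261 120.60125456] [581.11753635 193.40447057 161.65835746]
top knob 73 [622.78248906  51.40193024  99.13597498] [611.76332287  39.57195629  66.47608148] [636.58587599  63.51171511 109.80398026]
scene handle 275 [553.3211407  154.02184855 145.31625649] [532.85412711 121.4448099  120.10049299] [583.44902907 191.1310095  160.62862496]
scene knob 177 [630.82297363  45.56990828  87.83592979] [614.64578992  35.79652613  60.15889806] [640.2017843   61.24260292 106.76024329]
```

Request:
apply_moves(
  targets=[
    [100,20,-30,15,-7],
    [100,42,-62,30,-14],
    [100,64,-95,40,-21],
    [100,86,-128,40,-28],
    [100,108,-160,40,-35],
  ],
)

```text
t: 0.77
position: [309.7, 483.1, 263.6]
tcp_rot: [0.0, 0.443, 0.896, 0.001]
wrist_force: [-0.2, 0.8, 0.1]
width: 87.0
```

Request:
apply_moves(
  targets=[
    [100,23,-33,0,-7],
    [100,46,-66,0,-14],
    [100,69,-99,0,-21],
    [100,92,-132,0,-28],
    [100,115,-165,0,-31.7],
  ],
)

```text
t: 1.18
position: [424.4, 317.8, 262.9]
tcp_rot: [-0.0, 0.671, 0.742, 0.0]
wrist_force: [0.7, 0.0, 0.1]
width: 87.5
```

Request:
apply_moves(
  targets=[
    [100,24,-33,0,0],
    [100,48,-66,0,0],
    [100,72,-99,0,0],
    [100,96,-130,0,0],
    [100,121,-162,0,0],
  ],
)

```text
t: 1.6
position: [545.3, 156.0, 263.0]
tcp_rot: [-0.0, 0.669, 0.743, 0.0]
wrist_force: [0.1, 1.0, 0.3]
width: 87.2
```

Run:
```python
from h import *
w=cam('wrist','w1.png');s=cam('scene','s1.png')
print(proj(w,[544.3,156.7,144.2]),proj(s,[544.3,156.7,144.2]),get_obs()['qpos'].round(2))
W=cloud(w)
a=(W[...,2]>120)&(W[...,2]<180)&(W[...,0]>500)&(W[...,0]<610)&(W[...,1]>100)&(W[...,1]<215)&(w['pixels'].max(-1)<70)
P=W[a];print(a.sum(),P.mean(0),P.min(0),P.max(0));v,u=np.nonzero(a);print(u.min(),u.max(),v.min(),v.max())
```

```text
(np.float64(252.20083958346703), np.float64(183.81630331596233)) (np.float64(280.9609117354213), np.float64(165.4386779412493)) [-0.69  0.27  0.43  1.76 -0.12  1.14 -0.13]
1494 [545.01068862 159.85908699 152.24750976] [530.72884311 122.09020157 135.42434234] [558.65486663 192.0270473  158.51599236]
241 264 147 220
```

View pics/w1.png

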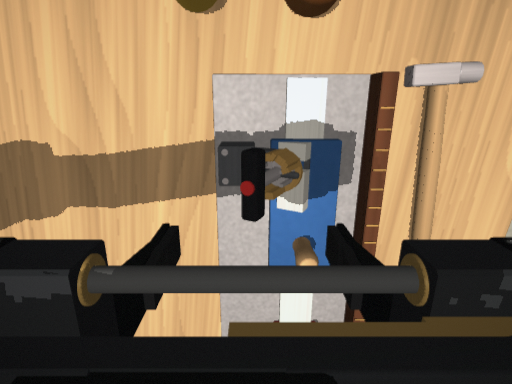

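Request:
apply_moves(
  targets=[
    [44,-0.5,0.8,-30,0],
    [44,-0.5,0.8,-60,0],
    [44,-0.5,0.8,-80,0],
    [44,-0.5,0.8,-90,0],
    [44,-0.5,0.8,-90,0],
  ],
  newtons=30,
)

```text
t: 2.12
position: [542.4, 158.3, 170.4]
tcp_rot: [-0.001, 0.669, 0.743, -0.002]
wrist_force: [-0.4, 0.7, 0.4]
width: 61.6
```

Run:
```python
from h import *
w=cam('wrist','w2.png');s=cam('scene');cv2.imwrite('pics/s2.png',cv2.resize(s['pixels'][80:280,180:440],None,fx=3,fy=3,interpolation=cv2.INTER_CUBIC))
print(get_obs()['position'],get_obs()['width'])
```

```text
[544.62080369 158.71211605 173.35368833] 53.50336776111658
```

View pics/s2.png

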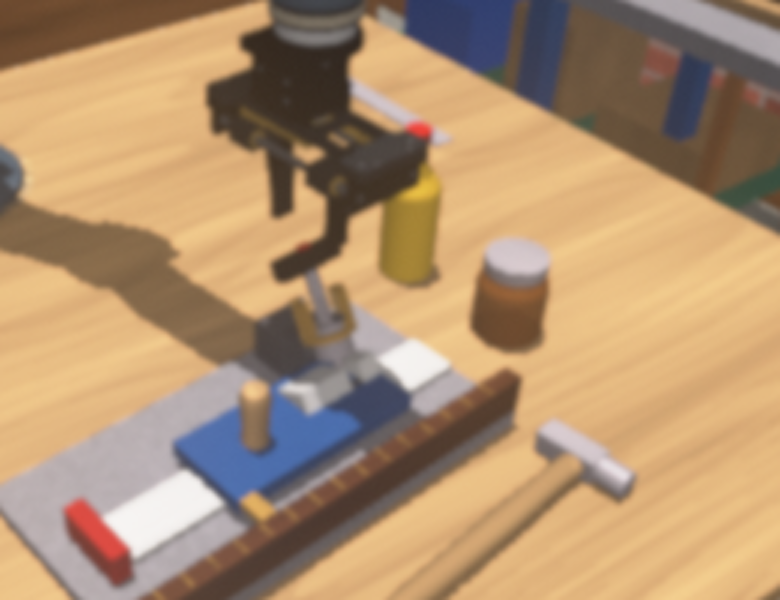

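View pics/w2.png

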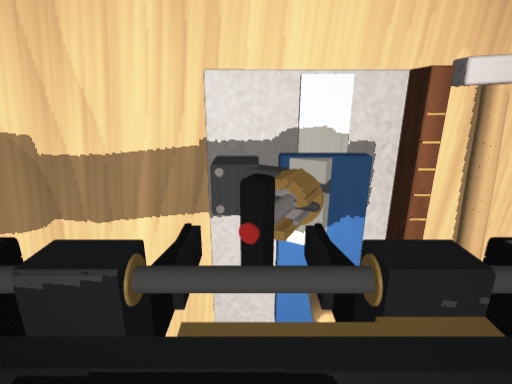

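Request:
apply_moves(
  targets=[
    [44,0,0,0,0],
    [44,0,0,-12,0],
    [44,0,0,-24,0],
    [44,0,0,-36,0],
    [44,0,0,-43,0],
  ],
)

```text
t: 2.63
position: [543.0, 158.1, 127.5]
tcp_rot: [-0.001, 0.669, 0.743, -0.001]
wrist_force: [0.6, -1.2, 0.1]
width: 38.6
```

Request:
apply_moves(
  targets=[
    [44,0,0,0,0],
    [44,0,0,0,0],
  ],
)

```text
t: 2.8
position: [543.8, 158.1, 128.8]
tcp_rot: [-0.0, 0.669, 0.743, -0.001]
wrist_force: [0.5, 0.6, 0.2]
width: 38.1
```

Request:
apply_moves(
  targets=[
    [44,0.5,-1.2,0.5,0],
    [30,0.5,-1.2,0.5,0],
    [20,0.5,-1.2,0.5,0],
    [10,0.5,-1.2,0.5,0],
    [10,0.5,-1.2,0.5,0],
  ],
  newtons=35,
)

```text
t: 3.22
position: [546.2, 157.2, 130.9]
tcp_rot: [0.001, 0.669, 0.743, 0.002]
wrist_force: [2.2, -1.0, 0.2]
width: 24.2
```

Request:
apply_moves(
  targets=[
    [5,0,0,0,0],
    [5,0,0,0,0],
    [5,0,0,0,0],
    [5,0,0,0,0],
  ],
)

```text
t: 3.55
position: [546.0, 157.2, 130.7]
tcp_rot: [0.001, 0.669, 0.743, 0.001]
wrist_force: [4.6, 0.6, 2.3]
width: 24.8
```

Run:
```python
from h import *
w=cam('wrist','w3.png');s=cam('scene');cv2.imwrite('pics/s3.png',cv2.resize(s['pixels'][100:260,200:400],None,fx=4,fy=3.75,interpolation=cv2.INTER_CUBIC))
o=get_obs();print(o['position'],o['width'],o['wrist_force'],o['moment'])
```

```text
[545.89909274 157.23637022 130.68544402] 24.815667975427953 [ 5.1456673  -0.2217995   0.56017795] [-0.10209242 -1.64252208 -0.02182317]
```

View pics/s3.png

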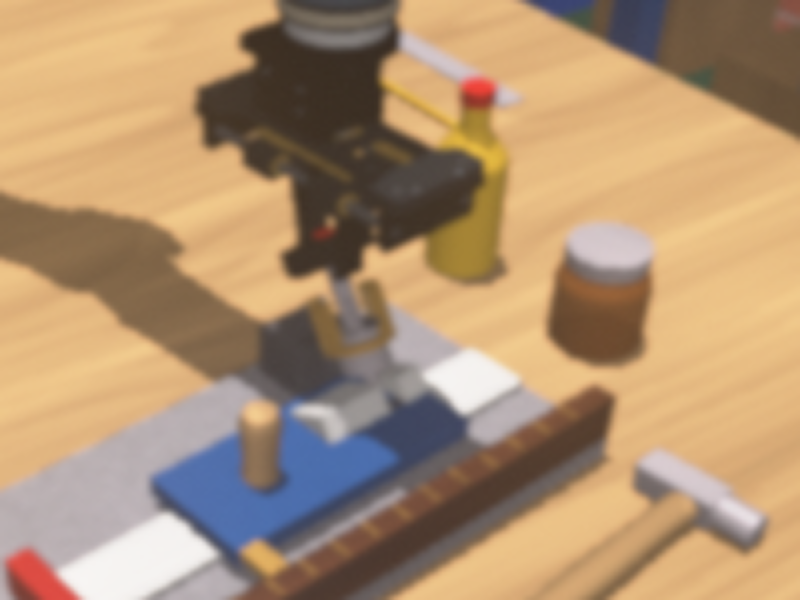

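Request:
apply_moves(
  targets=[
    [5,-1.4,-0.1,2.7,0],
    [5,-2.8,-0.3,5.3,0],
    [5,-4.2,-0.4,7.9,0],
    [5,-5.6,-0.6,10.6,0],
    [5,-5.6,-0.6,10.6,0],
  ],
)

```text
t: 4.07
position: [541.0, 156.6, 140.4]
tcp_rot: [0.002, 0.669, 0.743, 0.002]
wrist_force: [10.1, 0.7, -8.8]
width: 24.6
```

Request:
apply_moves(
  targets=[
    [5,-1.9,-0.2,3.5,0],
    [5,-3.8,-0.4,7,0],
    [5,-5.6,-0.6,10.6,0],
    [5,-7.2,-0.7,13.7,0],
    [5,-7.2,-0.7,13.7,0],
  ],
)

```text
t: 4.48
position: [533.9, 155.9, 153.7]
tcp_rot: [0.002, 0.669, 0.743, 0.002]
wrist_force: [12.2, 1.7, -12.5]
width: 24.3
```

Run:
```python
from h import *
w=cam('wrist','w4.png');s=cam('scene');cv2.imwrite('pics/s4.png',cv2.resize(s['pixels'][100:260,200:400],None,fx=4,fy=3.75,interpolation=cv2.INTER_CUBIC))
o=get_obs();print(o['position'],o['width'],o['wrist_force'],o['moment'])
p=o['position']-np.array([545.95,157.24,130.69]);print(p@[-.467,-.049,.883])
```

```text
[534.09699691 155.89553049 153.40621038] 24.50700967057629 [ 12.47096807   1.28240413 -12.0054873 ] [ 0.1574699  -3.22751241  0.02792993]
25.659645215679717
```

View pics/s4.png

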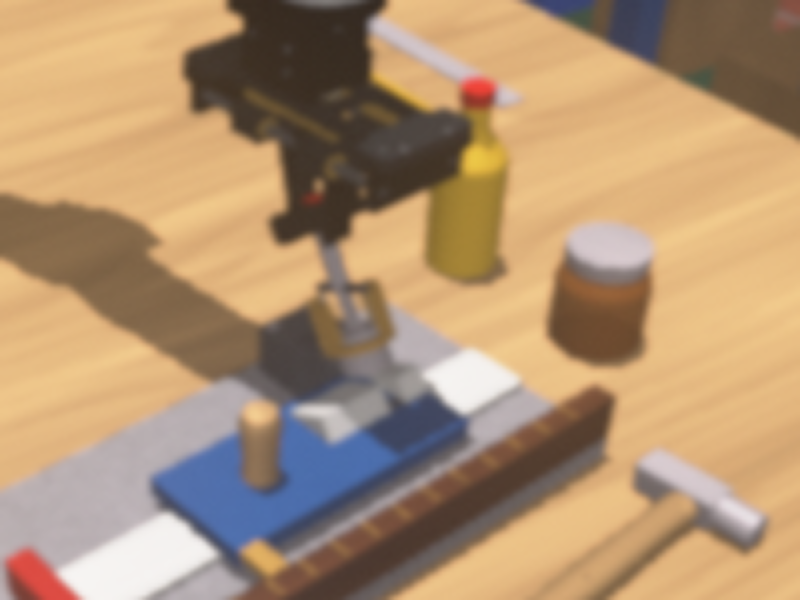

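Request:
apply_moves(
  targets=[
    [5,-0.9,-0.1,1.7,0],
    [5,-0.9,-0.1,1.7,0],
    [5,-0.9,-0.1,1.7,4],
    [5,-0.9,-0.1,1.7,8],
    [5,-0.9,-0.1,1.7,12],
  ],
)

```text
t: 5.0
position: [533.3, 155.5, 154.9]
tcp_rot: [0.003, 0.587, 0.81, 0.001]
wrist_force: [12.4, 0.7, -12.5]
width: 24.0
```

```bash
cat >> h.py <<'E'
def st():
    o=get_obs();p=o['position']-np.array([545.95,157.24,130.69]);n=np.array([-.467,-.049,.883])
    q=o['tcp_rot'];yaw=np.degrees(2*np.arctan2(q[2],q[1]))-90
    print('t',o['t'],'ext',(p@n).round(2),'off',(p-(p@n)*n).round(1),'yaw',(yaw-6).round(2),'Fax',(o['wrist_force']@n).round(2),'F',o['wrist_force'].round(1),'M',o['moment'].round(2),'w',o['width'].round(1))
E
python3 -c "
from h import *
st()"
```

```text
Traceback (most recent call last):
  File "h.py", line 31, in st
    print('t',o['t'],'ext',(p@n).round(2),'off',(p-(p@n)*n).round(1),'yaw',(yaw-6).round(2),'Fax',(o['wrist_force']@n).round(2),'F',o['wrist_force'].round(1),'M',o['moment'].round(2),'w',o['width'].round(1))
                                                                                                                                                                                           ^^^^^^^^^^^^^^^^
AttributeError: 'float' object has no attribute 'round'
```

```bash
sed -i "s/o\['width'\].round(1)/o['width']/" h.py
python3 - <<'E'
from h import *
st()
w=cam('wrist','w5.png');s=cam('scene');cv2.imwrite('pics/s5.png',cv2.resize(s['pixels'][130:210,240:340],None,fx=8,fy=7.5,interpolation=cv2.INTER_CUBIC))
E
```

```text
t 5.0 ext 27.32 off [ 0.1 -0.4  0. ] yaw 12.16 Fax -16.89 F [ 12.4   0.7 -12.5] M [-0.1  -3.31 -0.17] w 23.97772845296609
```

View pics/s5.png

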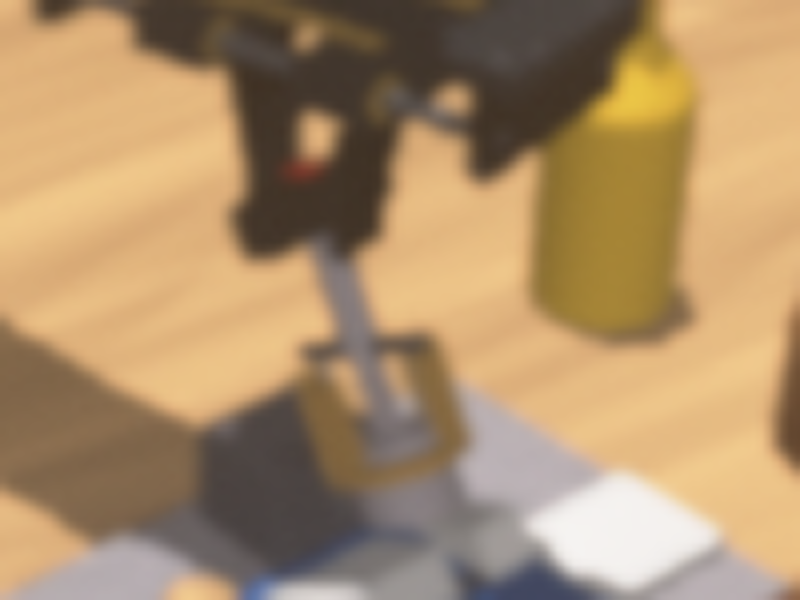

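View pics/w5.png

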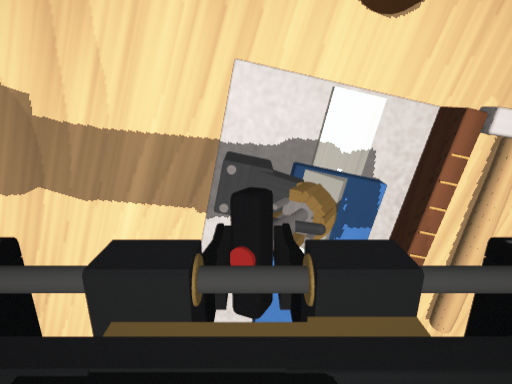

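Request:
apply_moves(
  targets=[
    [5,0,0,0,5],
    [5,0,0,0,10],
    [5,0,0,0,15],
    [5,0,0,0,20],
    [5,0,0,0,25],
  ],
)

```text
t: 5.52
position: [533.1, 155.4, 154.8]
tcp_rot: [0.002, 0.397, 0.918, 0.001]
wrist_force: [12.3, 1.1, -11.9]
width: 22.8
```

```bash
python3 -c "
from h import *
st()"
```

```text
t 5.5167 ext 27.36 off [-0.1 -0.5 -0.1] yaw 37.21 Fax -16.32 F [ 12.3   1.1 -11.9] M [ 0.05 -3.07 -0.12] w 22.844279340344503
```

Request:
apply_moves(
  targets=[
    [5,0,0,0,4],
    [5,0,0,0,8],
    [5,0,0,0,12],
    [5,0,0,0,15],
    [5,0,0,0,15],
  ],
)

```text
t: 5.93
position: [532.6, 155.6, 154.6]
tcp_rot: [0.002, 0.275, 0.962, 0.0]
wrist_force: [11.3, 1.0, -12.8]
width: 21.4
```

Run:
```python
from h import *
st()
w=cam('wrist','w6.png');s=cam('scene');cv2.imwrite('pics/s6.png',cv2.resize(s['pixels'][130:210,240:340],None,fx=8,fy=7.5,interpolation=cv2.INTER_CUBIC))
```

```text
t 5.9333 ext 27.41 off [-0.6 -0.3 -0.3] yaw 52.1 Fax -16.64 F [ 11.3   1.  -12.8] M [ 0.35 -2.88  0.06] w 21.364207032258292
```

View pics/s6.png

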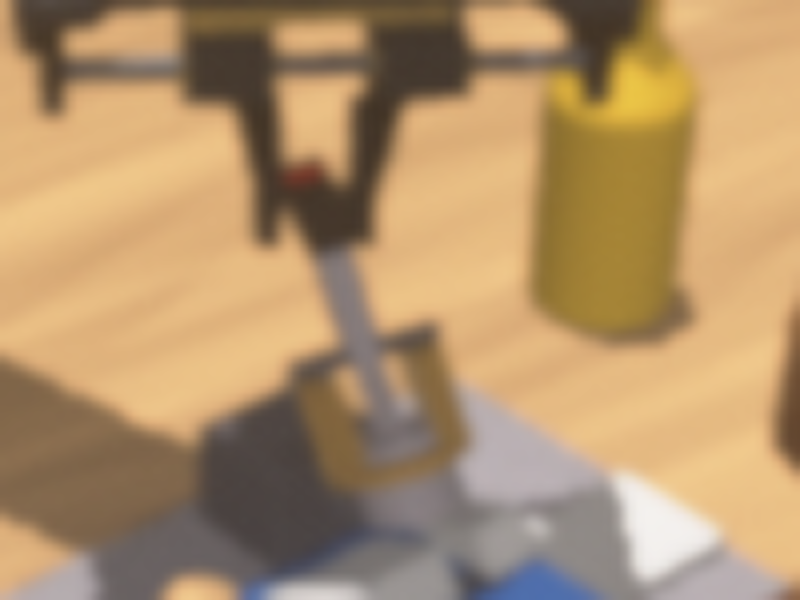

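View pics/w6.png

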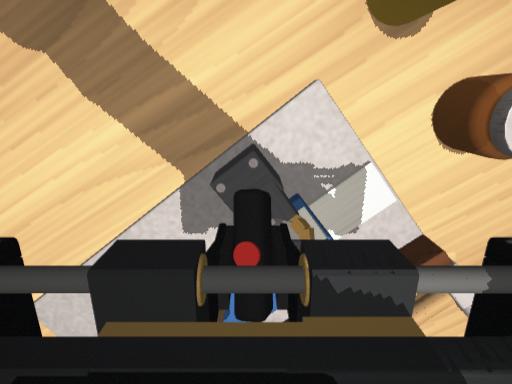

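Request:
apply_moves(
  targets=[
    [5,0.6,0.1,-1.1,0],
    [5,1.1,0.1,-2.2,0],
    [5,1.7,0.2,-3.3,0],
    [5,1.7,0.2,-3.3,0],
  ],
)

```text
t: 6.37
position: [534.3, 155.9, 151.2]
tcp_rot: [0.002, 0.275, 0.961, 0.0]
wrist_force: [11.7, 1.4, -12.6]
width: 21.8
```

```bash
python3 -c "
from h import *
st()"
```

```text
t 6.3667 ext 23.63 off [-0.6 -0.2 -0.3] yaw 52.02 Fax -16.63 F [ 11.7   1.4 -12.6] M [ 0.32 -2.79  0.  ] w 21.7883936497507
```

Request:
apply_moves(
  targets=[
    [5,0.4,0,-0.8,0],
    [5,0.4,0,-0.8,0],
  ],
)

```text
t: 6.53
position: [534.6, 155.9, 150.5]
tcp_rot: [0.002, 0.275, 0.961, 0.0]
wrist_force: [10.9, 0.8, -10.5]
width: 21.3
```

```bash
python3 -c "
from h import *
st()"
```

```text
t 6.5333 ext 22.85 off [-0.6 -0.2 -0.4] yaw 52.02 Fax -14.44 F [ 10.9   0.8 -10.5] M [ 0.32 -2.79  0.03] w 21.251573406180405
```

Request:
apply_moves(
  targets=[
    [5,0.4,0,-0.8,0],
    [5,0.4,0,-0.8,0],
  ],
)

```text
t: 6.7
position: [534.8, 155.9, 150.2]
tcp_rot: [0.001, 0.276, 0.961, 0.0]
wrist_force: [8.9, 1.1, -8.1]
width: 21.3
```

```bash
python3 -c "
from h import *
st()"
```

```text
t 6.7 ext 22.53 off [-0.7 -0.3 -0.4] yaw 52.01 Fax -11.34 F [ 8.9  1.1 -8.1] M [ 0.26 -2.39  0.  ] w 21.28751442142645
```

Request:
apply_moves(
  targets=[
    [5,0.4,0,-0.8,0],
    [5,0.4,0,-0.8,2],
    [5,0.4,0,-0.8,4],
    [5,0.4,0,-0.8,4],
  ],
)

```text
t: 7.03
position: [534.9, 155.7, 149.9]
tcp_rot: [0.001, 0.242, 0.97, 0.0]
wrist_force: [6.6, 0.9, -4.4]
width: 21.1
```

```bash
python3 -c "
from h import *
st()"
```

```text
t 7.0333 ext 22.24 off [-0.7 -0.5 -0.4] yaw 56.05 Fax -6.99 F [ 6.6  0.9 -4.4] M [ 0.08 -2.04  0.01] w 21.050704920648755
```

Request:
apply_moves(
  targets=[
    [5,0,0,0,1.5],
    [5,0,0,0,3],
    [5,0,0,0,3],
  ],
)

```text
t: 7.28
position: [534.9, 155.6, 150.0]
tcp_rot: [0.001, 0.216, 0.976, 0.0]
wrist_force: [8.2, -0.7, -3.4]
width: 21.0
```

```bash
python3 -c "
from h import *
st()"
```

```text
t 7.2833 ext 22.32 off [-0.7 -0.5 -0.4] yaw 59.02 Fax -6.78 F [ 8.2 -0.7 -3.4] M [ 0.09 -1.98 -0.07] w 21.00276569879319
```

Request:
apply_moves(
  targets=[
    [5,0,0,0,1.5],
    [5,0,0,0,3],
    [5,0,0,0,3],
  ],
)

```text
t: 7.53
position: [535.1, 155.5, 150.2]
tcp_rot: [0.001, 0.191, 0.982, 0.0]
wrist_force: [7.0, -0.1, -2.7]
width: 20.4
```

```bash
python3 -c "
from h import *
st()"
```

```text
t 7.5333 ext 22.4 off [-0.4 -0.6 -0.2] yaw 61.97 Fax -5.69 F [ 7.  -0.1 -2.7] M [ 0.03 -2.   -0.25] w 20.41851744943702
```

Request:
apply_moves(
  targets=[
    [5,0,0,0,1.5],
    [5,0,0,0,3],
    [5,0,0,0,3],
  ],
)

```text
t: 7.78
position: [535.4, 155.4, 150.4]
tcp_rot: [0.002, 0.166, 0.986, 0.001]
wrist_force: [7.5, -0.2, -3.0]
width: 20.7
```

```bash
python3 -c "
from h import *
st();cam('wrist','w7.png')"
```

```text
t 7.7833 ext 22.36 off [-0.1 -0.7 -0.1] yaw 64.91 Fax -6.17 F [ 7.5 -0.2 -3. ] M [ 0.16 -2.11 -0.41] w 20.6600825904128
```

View pics/w7.png

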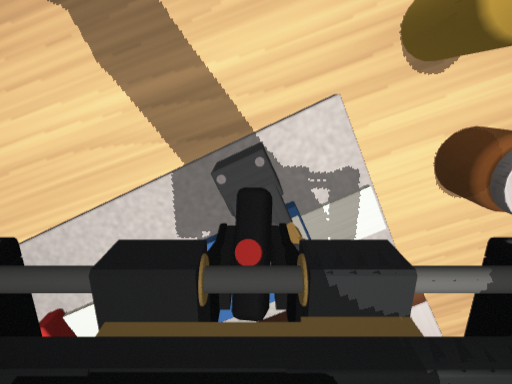

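Request:
apply_moves(
  targets=[
    [5,-0.4,0,0.8,0],
    [5,-0.4,0,0.8,0],
  ],
)

```text
t: 8.0
position: [535.4, 155.5, 150.5]
tcp_rot: [0.002, 0.166, 0.986, 0.001]
wrist_force: [10.1, 0.6, -8.3]
width: 20.4
```

```bash
python3 -c "
from h import *
st()"
```

```text
t 8.0 ext 22.54 off [-0.  -0.6 -0.1] yaw 64.87 Fax -12.06 F [10.1  0.6 -8.3] M [ 0.22 -2.61 -0.41] w 20.422178772697997
```

Request:
apply_moves(
  targets=[
    [5,0,0,0,1.5],
    [5,0,0,0,3],
    [5,0,0,0,3],
  ],
)

```text
t: 8.25
position: [535.3, 155.5, 150.8]
tcp_rot: [0.002, 0.14, 0.99, 0.001]
wrist_force: [9.5, 1.0, -6.4]
width: 20.5
```

```bash
python3 -c "
from h import *
st()"
```

```text
t 8.25 ext 22.8 off [ 0.  -0.6 -0. ] yaw 67.88 Fax -10.15 F [ 9.5  1.  -6.4] M [ 0.32 -2.47 -0.52] w 20.519770129265456
```

```bash
cat > bar.py <<'E'
from h import *
def model(th,ext):
    f=np.radians(6.0);c,s=np.cos(f),np.sin(f);Rj=np.array([[c,-s,0],[s,c,0],[0,0,1]])
    a=np.radians(28);n=np.array([-np.sin(a),0,np.cos(a)]);xp=np.array([np.cos(a),0,np.sin(a)]);y=np.array([0,1.,0])
    bar=np.cos(th)*y-np.sin(th)*xp;wd=np.cos(th)*xp+np.sin(th)*y
    C=np.array([544.5,156.8,144.3])+Rj@n*ext
    return C,Rj@bar,Rj@wd,Rj@n
def draw(c,img,th,ext,col):
    C,b,w,n=model(th,ext)
    pts=[proj(c,C+11*n+35*i*b+9*j*w) for i,j in((1,1),(1,-1),(-1,-1),(-1,1))]
    pts=(np.array(pts)*3).round().astype(np.int32); cv2.polylines(img,[pts],True,col,1)
if __name__=='__main__':
    import sys
    st()
    for nm,(x0,y0) in (('wrist',(140,130)),('scene',(180,80))):
        c=cam(nm);img=cv2.resize(c['pixels'],None,fx=3,fy=3,interpolation=cv2.INTER_CUBIC)
        for th,col in((1.0,(0,0,255)),(1.25,(0,255,0)),(1.45,(255,255,0))): draw(c,img,th,25,col)
        cv2.imwrite('pics/%s_%s.png'%(sys.argv[1],nm),img[y0*3:y0*3+600,x0*3:x0*3+750])
E
python3 bar.py b1
```

```text
t 8.25 ext 22.8 off [ 0.  -0.6 -0. ] yaw 67.88 Fax -10.15 F [ 9.5  1.  -6.4] M [ 0.32 -2.47 -0.52] w 20.519770129265456
```

View pics/b1_wrist.png

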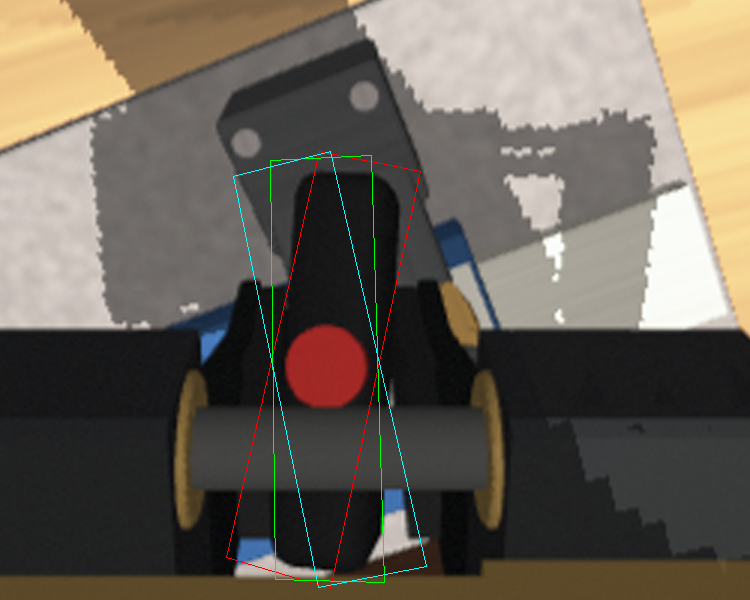

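View pics/b1_scene.png

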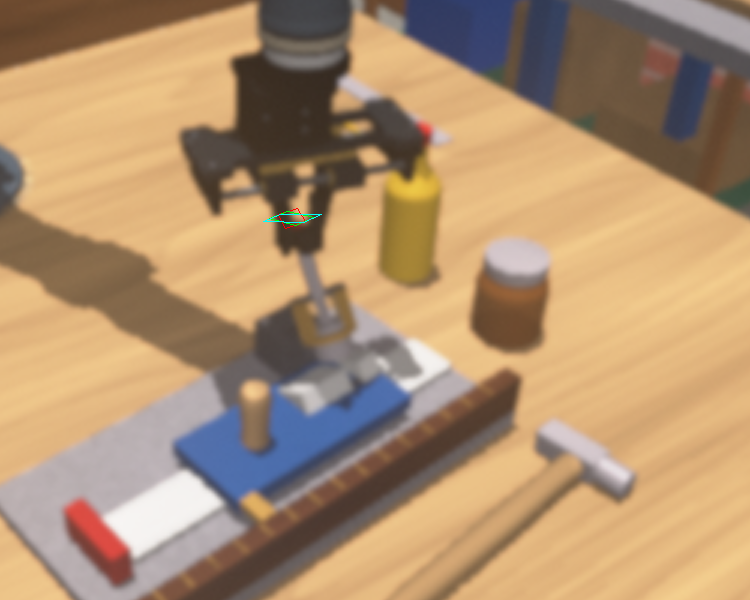

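Request:
apply_moves(
  targets=[
    [5,-0.7,-0.1,1.3,0],
    [5,-1.3,-0.1,2.6,0],
    [5,-1.3,-0.1,2.6,0],
  ],
)

```text
t: 8.6
position: [533.0, 155.9, 152.4]
tcp_rot: [0.001, 0.139, 0.99, 0.0]
wrist_force: [7.4, 1.0, -5.7]
width: 19.8
```

```bash
python3 bar.py b2
```

```text
t 8.6 ext 25.28 off [-1.2 -0.1 -0.6] yaw 67.98 Fax -8.57 F [ 7.4  1.  -5.7] M [ 0.54 -1.92  0.08] w 19.801116911456297
```

View pics/b2_wrist.png

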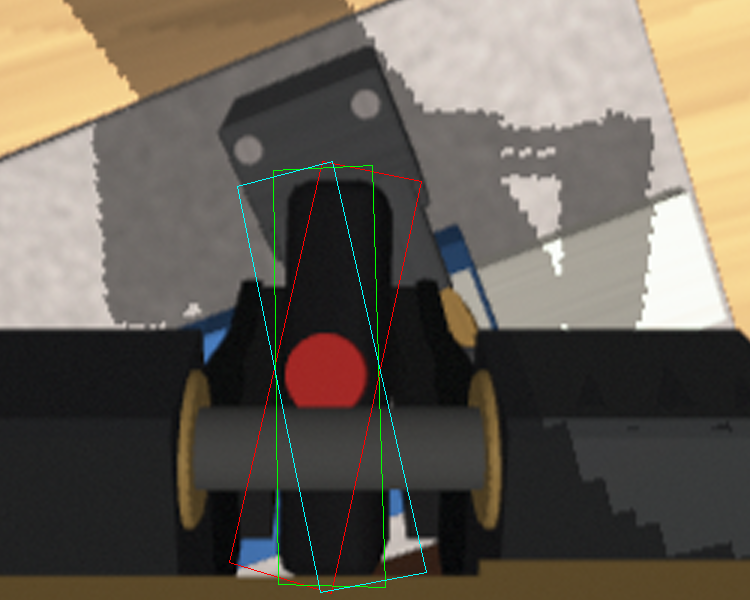

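Request:
apply_moves(
  targets=[
    [5,0,0,0,0],
    [5,0,0,0,0],
  ],
)

```text
t: 8.87
position: [533.0, 155.7, 153.0]
tcp_rot: [0.001, 0.139, 0.99, 0.0]
wrist_force: [7.8, -0.0, -5.3]
width: 20.1
```

```bash
python3 bar.py b3
```

```text
t 8.8667 ext 25.86 off [-0.9 -0.3 -0.5] yaw 67.97 Fax -8.32 F [ 7.8 -0.  -5.3] M [ 0.43 -1.95 -0.08] w 20.124203802760718
```

View pics/b3_scene.png

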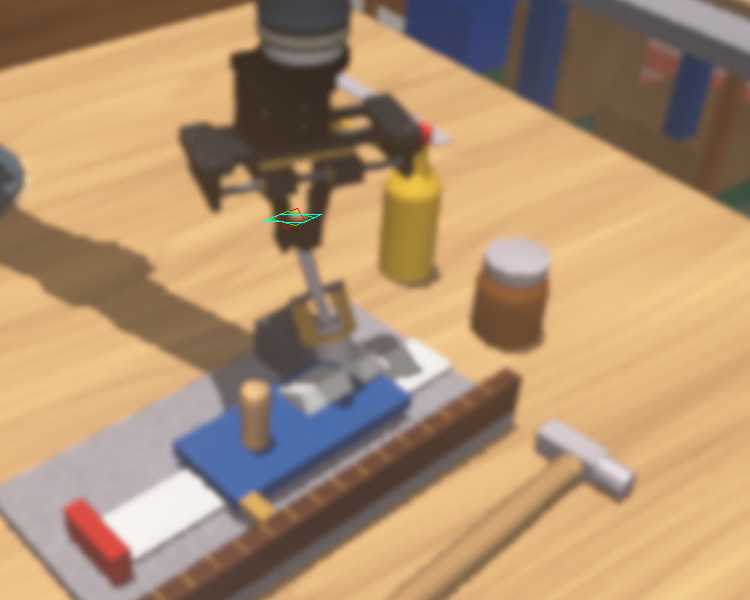

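```bash
cat > dot.py <<'E'
from h import *
def dot(verbose=True):
    w=cam('wrist');p=w['pixels'].astype(int);W=cloud(w)
    m=(p[...,2]>110)&(p[...,1]<60)&(p[...,0]<60)&(W[...,2]>130)&(W[...,2]<220)&(np.hypot(W[...,0]-535,W[...,1]-156)<35)
    if m.sum()<10: print('no dot');return
    v,u=np.nonzero(m);d=np.median(w['depth'][m]);P=world(w,u.mean(),v.mean(),d)
    n=np.array([-.467,-.049,.883]);r=P-np.array([544.5,156.8,144.3]);print('dot',P.round(1),'ext',(r@n-11).round(2),'off',(r-(r@n)*n).round(1),m.sum())
if __name__=='__main__':
    st();dot()
E
python3 dot.py
```

```text
t 8.9667 ext 25.9 off [-0.8 -0.3 -0.5] yaw 67.97 Fax -8.55 F [ 8.3 -0.7 -5.3] M [ 0.45 -1.91 -0.  ] w 19.612759813361944
dot [528.  154.4 176.2] ext 25.0 off [ 0.3 -0.6  0.1] 543
```

Request:
apply_moves(
  targets=[
    [5,-0.9,-0.1,1.8,0],
    [5,-0.9,-0.1,1.8,0],
    [5,-0.9,-0.1,1.8,0],
  ],
  newtons=45,
)

```text
t: 9.27
position: [531.7, 155.9, 154.5]
tcp_rot: [0.001, 0.139, 0.99, 0.0]
wrist_force: [8.0, 0.5, -7.6]
width: 19.6
```

```bash
python3 dot.py
```

```text
t 9.2667 ext 27.73 off [-1.3 -0.  -0.7] yaw 68.04 Fax -10.44 F [ 8.   0.5 -7.6] M [ 0.56 -1.97  0.22] w 19.615110497692395
dot [527.  154.4 177.7] ext 26.76 off [ 0.1 -0.6  0. ] 527
```

Request:
apply_moves(
  targets=[
    [5,0.7,0.1,-1.3,0],
    [5,1.4,0.1,-2.6,0],
    [5,1.4,0.1,-2.6,0],
  ],
)

```text
t: 9.57
position: [532.2, 155.8, 153.6]
tcp_rot: [-0.001, 0.139, 0.99, -0.0]
wrist_force: [1.8, -0.4, 5.1]
width: 19.9
```

```bash
python3 dot.py
```

```text
t 9.5667 ext 26.74 off [-1.3 -0.1 -0.7] yaw 68.02 Fax 3.71 F [ 1.8 -0.4  5.1] M [ 0.25 -0.6   0.2 ] w 19.864370298586877
dot [527.4 154.4 177. ] ext 25.94 off [ 0.1 -0.5  0. ] 530
```

Request:
apply_moves(
  targets=[
    [5,0.7,0.1,-1.3,0],
    [5,0.7,0.1,-1.3,0],
  ],
)

```text
t: 9.78
position: [532.4, 155.7, 153.2]
tcp_rot: [-0.001, 0.139, 0.99, -0.0]
wrist_force: [-1.0, -1.6, 12.1]
width: 19.7
```

```bash
python3 dot.py
```

```text
t 9.7833 ext 26.23 off [-1.3 -0.2 -0.7] yaw 68.02 Fax 11.25 F [-1.  -1.6 12.1] M [-0.01  0.1   0.17] w 19.690632956268775
dot [527.6 154.5 176.5] ext 25.43 off [ 0.2 -0.6  0. ] 532
```

Request:
apply_moves(
  targets=[
    [5,-1,-0.1,2,0],
    [5,-2.0,-0.2,3.9,0],
    [5,-2.0,-0.2,3.9,-3],
    [5,-2.0,-0.2,3.9,-6],
    [5,-2.0,-0.2,3.9,-8],
  ],
)

```text
t: 10.25
position: [532.0, 156.9, 153.9]
tcp_rot: [0.001, 0.208, 0.978, 0.001]
wrist_force: [10.4, 2.2, -12.4]
width: 20.3
```

```bash
python3 dot.py
```

```text
t 10.25 ext 27.05 off [-1.3  0.9 -0.6] yaw 59.99 Fax -15.94 F [ 10.4   2.2 -12.4] M [ 1.59 -2.41  0.62] w 20.266229752390284
dot [527.2 154.7 176.9] ext 25.97 off [-0.  -0.2 -0. ] 484
```

Request:
apply_moves(
  targets=[
    [5,0.5,0.1,-1,0],
    [5,1,0.1,-2,0],
    [5,1.5,0.1,-3,0],
    [5,1.5,0.1,-3,0],
  ],
)

```text
t: 10.63
position: [533.8, 156.7, 151.1]
tcp_rot: [0.001, 0.207, 0.978, 0.001]
wrist_force: [10.6, 1.2, -10.7]
width: 20.4
```

```bash
python3 dot.py
```

```text
t 10.6333 ext 23.77 off [-1.1  0.7 -0.5] yaw 60.07 Fax -14.46 F [ 10.6   1.2 -10.7] M [ 1.26 -2.38  0.38] w 20.36295304924589
dot [528.9 154.8 173.9] ext 22.56 off [ 0.1 -0.3  0. ] 501
```

Request:
apply_moves(
  targets=[
    [5,0.5,0,-1,1],
    [5,1,0.1,-2,1],
    [5,1.5,0.1,-3,1],
    [5,1.5,0.1,-3,1],
  ],
)

```text
t: 11.02
position: [534.1, 156.5, 150.4]
tcp_rot: [-0.0, 0.199, 0.98, 0.001]
wrist_force: [1.4, 0.1, 7.0]
width: 20.6
```

```bash
python3 dot.py
```

```text
t 11.0167 ext 22.96 off [-1.1  0.4 -0.6] yaw 61.0 Fax 5.53 F [1.4 0.1 7. ] M [ 0.81 -0.6   0.19] w 20.556979473931634
dot [529.2 154.8 173.4] ext 21.92 off [ 0.1 -0.4  0. ] 511
```

Request:
apply_moves(
  targets=[
    [5,0.5,0,-1,0],
    [5,0.5,0,-1,0],
    [5,0.5,0,-1,1],
    [5,0.5,0,-1,0],
  ],
)

```text
t: 11.4
position: [534.3, 156.4, 150.2]
tcp_rot: [-0.001, 0.199, 0.98, 0.001]
wrist_force: [-1.0, -0.1, 10.8]
width: 20.3
```

```bash
python3 dot.py; python3 bar.py b4
```

```text
t 11.4 ext 22.75 off [-1.   0.3 -0.5] yaw 61.0 Fax 9.98 F [-1.  -0.1 10.8] M [0.75 0.04 0.23] w 20.29259984663559
dot [529.4 154.7 173.2] ext 21.71 off [ 0.1 -0.5  0. ] 515
t 11.45 ext 22.75 off [-1.1  0.3 -0.6] yaw 60.93 Fax 10.9 F [-0.4 -1.4 12.1] M [ 0.69 -0.03  0.15] w 20.293510105131972
```

View pics/b4_wrist.png

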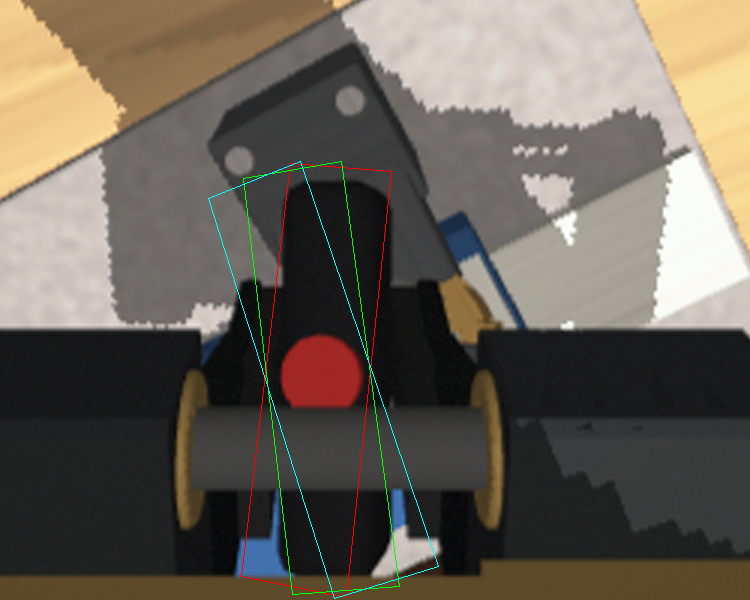

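Request:
apply_moves(
  targets=[
    [5,-0.4,0,0.9,0],
    [35,-0.4,0,0.9,0],
    [44,-0.4,0,0.9,0],
    [44,-0.4,0,0.9,0],
    [44,-0.4,0,0.9,0],
  ],
)

```text
t: 11.97
position: [532.7, 155.5, 148.3]
tcp_rot: [-0.002, 0.199, 0.98, -0.001]
wrist_force: [-0.7, -0.5, -0.1]
width: 35.9
```

```bash
python3 dot.py; python3 bar.py b5
```

```text
t 11.9667 ext 21.86 off [-3.  -0.7 -1.7] yaw 61.01 Fax 0.22 F [-0.7 -0.5 -0.1] M [-0.03 -0.05 -0.  ] w 35.87565409305289
dot [528.6 155.1 173. ] ext 21.83 off [-0.6 -0.1 -0.3] 441
t 12.0167 ext 21.84 off [-2.7 -0.6 -1.5] yaw 61.01 Fax -0.15 F [-0.   0.4 -0.2] M [-0.    0.03  0.08] w 36.784208507122386
```

View pics/b5_wrist.png

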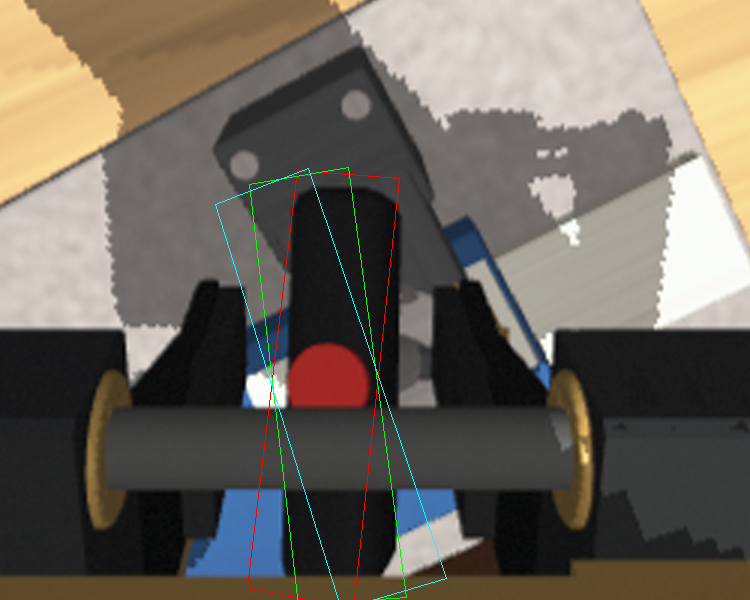

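Request:
apply_moves(
  targets=[
    [44,0,0.5,15,0],
    [44,0,0.5,40,0],
    [60,0,0.5,75,0],
    [60,0,0.5,110,0],
    [60,0,0.5,110,0],
  ],
)

```text
t: 12.53
position: [538.0, 157.4, 266.4]
tcp_rot: [0.005, 0.199, 0.98, 0.003]
wrist_force: [0.2, 0.3, 0.8]
width: 49.3
```

```bash
python3 dot.py
python3 - <<'E'
from h import *
s=cam('scene');cv2.imwrite('pics/s8.png',cv2.resize(s['pixels'][130:210,240:340],None,fx=8,fy=7.5,interpolation=cv2.INTER_CUBIC));cam('wrist','w8.png')
E
```

```text
t 12.5333 ext 123.58 off [49.7  6.2 26.6] yaw 60.99 Fax 0.64 F [0.2 0.3 0.8] M [ 0.01 -0.05  0.03] w 49.25327066152409
dot [529.6 154.5 173.5] ext 21.87 off [ 0.5 -0.7  0.2] 187
```

View pics/s8.png

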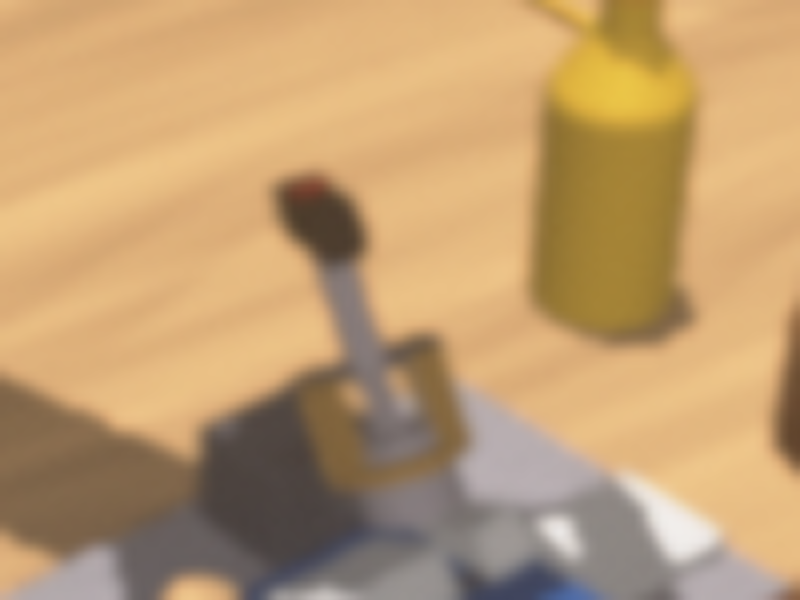

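View pics/w8.png

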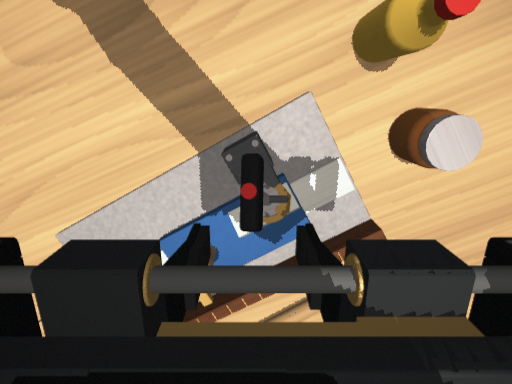

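Run:
```python
from h import *
n=np.array([-.467,-.049,.883]);C=np.array([544.5,156.8,144.3])
for nm in('scene','top'):
    c=cam(nm)
    for lab,im in(('before',cv2.imread('pics/%s0.png'%nm)),('now',c['pixels'])):
        p=im.astype(float);best=[proj(c,C+n*(11+e)) for e in np.arange(-5,35,.25)]
        b=np.array(best);x0,x1=int(b[:,0].min())-6,int(b[:,0].max())+7;y0,y1=int(b[:,1].min())-6,int(b[:,1].max())+7
        q=p[y0:y1,x0:x1];w=np.clip(q[...,2]-np.maximum(q[...,1],q[...,0])*1.9-10,0,None)
        v,u=np.mgrid[y0:y1,x0:x1];cu,cv_=(w*u).sum()/w.sum(),(w*v).sum()/w.sum()
        d=np.hypot(b[:,0]-cu,b[:,1]-cv_);k=d.argmin();print(nm,lab,round(cu,2),round(cv_,2),'ext',np.arange(-5,35,.25)[k],'res',d[k].round(2),(w>0).sum())
```

```text
scene before 280.72 162.0 ext -2.0 res 0.72 2
scene now nan nan ext -5.0 res nan 0
top before 222.36 216.01 ext -2.25 res 0.38 29
top now nan nan ext -5.0 res nan 0<stdin>:9: RuntimeWarning: invalid value encountered in scalar divide
```

Request:
apply_moves(
  targets=[
    [80,18,-21,0,-7],
    [80,36,-42,0,-14],
    [80,54,-63,0,-21],
    [80,72,-84,0,-28],
    [80,88,-105,0,-35],
  ],
)

```text
t: 13.2
position: [622.4, 50.3, 257.6]
tcp_rot: [-0.001, 0.487, 0.873, -0.001]
wrist_force: [0.1, -0.6, 0.9]
width: 68.6
```

Request:
apply_moves(
  targets=[
    [80,0,0,0,-7],
    [80,0,0,0,-14],
    [80,0,0,0,-21],
    [80,0,0,0,-26],
    [80,0,0,0,-26],
  ],
)

```text
t: 13.62
position: [621.6, 51.4, 257.5]
tcp_rot: [-0.001, 0.67, 0.743, -0.002]
wrist_force: [-0.1, 0.8, -0.7]
width: 69.1
```

Run:
```python
from h import *
st();print(get_obs()['position'])
n=np.array([-.467,-.049,.883]);C=np.array([544.5,156.8,144.3])
c=cam('wrist','w9.png');W=cloud(c);p=c['pixels'].astype(int)
m=(p[...,2]>110)&(p[...,1]<60)&(p[...,0]<60)&(np.hypot(W[...,0]-530,W[...,1]-155)<40)
if m.sum():
    r=np.median(W[m],0)-C;print('dot',m.sum(),r@n-11)
t=cam('top');cv2.imwrite('pics/t9.png',cv2.resize(t['pixels'][130:260,120:380],None,fx=3,fy=3))
s=cam('scene','s9.png')
for nm,c in(('top',t),('scene',s)):
    p=c['pixels'].astype(int);W=cloud(c);m=(p[...,2]>90)&(p[...,2]>1.8*p[...,1])&(p[...,2]>1.8*p[...,0])&(W[...,2]>140)&(np.hypot(W[...,0]-530,W[...,1]-155)<40)
    if m.sum(): r=np.median(W[m],0)-C;print(nm,m.sum(),r@n-11)
```

```text
t 13.6167 ext 81.86 off [ 113.9 -101.8   54.6] yaw -0.08 Fax -0.62 F [-0.1  0.8 -0.7] M [-0.1   0.08  0.  ] w 69.05639165200945
[621.58509751  51.38207589 257.52871499]
dot 215 21.844545905707598
top 26 20.908747289053046
```

View pics/w9.png

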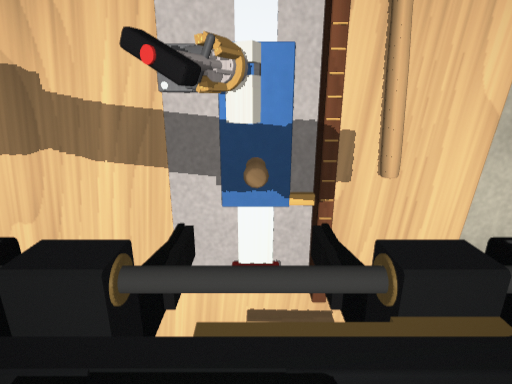

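View pics/s9.png

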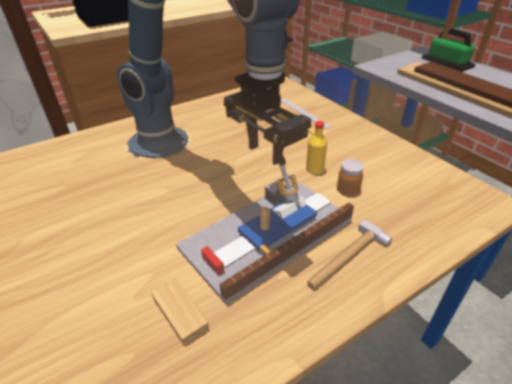

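Run:
```python
from h import *
c=cam('wrist');W=cloud(c)
a=(W[...,2]>60)&(W[...,2]<125)&(np.hypot(W[...,0]-626,W[...,1]-50)<35)
P=W[a];print(a.sum(),P.min(0),P.max(0));top=P[P[:,2]>np.percentile(P[:,2],70)];print('top',top.mean(0),top.min(0),top.max(0))
for z0,z1 in((60,75),(75,90),(90,100),(100,112)):
    q=P[(P[:,2]>=z0)&(P[:,2]<z1)]
    if len(q)>5: print(z0,len(q),q.min(0).round(1),q.max(0).round(1),cv2.minEnclosingCircle(q[:,:2].astype(np.float32)))
cv2.imwrite('pics/w9z.png',cv2.resize(c['pixels'][0:130,100:300],None,fx=4,fy=4,interpolation=cv2.INTER_CUBIC))
v,u=np.nonzero(a&(W[...,2]>102)); o=[(c,u.mean(),v.mean())]
t=cam('top');Wt=cloud(t);b=(Wt[...,2]>98)&(Wt[...,2]<125)&(np.hypot(Wt[...,0]-626,Wt[...,1]-50)<30);print('top cam n',b.sum(), Wt[b].mean(0) if b.sum() else '')
s=cam('scene');Ws=cloud(s);b=(Ws[...,2]>60)&(Ws[...,2]<125)&(np.hypot(Ws[...,0]-626,Ws[...,1]-50)<30)
print('scene',b.sum(),Ws[b].min(0),Ws[b].max(0))
for z0,z1 in((65,90),):
    q=Ws[b];q=q[(q[:,2]>z0)&(q[:,2]<z1)];A=np.c_[2*q[:,:2],np.ones(len(q))];x=np.linalg.lstsq(A,(q[:,:2]**2).sum(1),rcond=None)[0];print('circle',x[:2],np.sqrt(x[2]+x[:2]@x[:2]))
```

```text
540 [610.05468197  36.10646024  60.26191922] [637.62822109  62.96195541 105.92327762]
top [624.01873378  49.03934589 104.20347744] [614.17159206  39.34790359 103.46297249] [633.51504803  59.85853782 105.92327762]
60 32 [611.7  52.   60.3] [634.2  61.7  74.9] ((622.9603271484375, 53.899173736572266), 11.398092269897461)
75 24 [613.8  57.8  75.4] [633.5  63.   89.5] ((623.64892578125, 58.0718994140625), 9.825794219970703)
90 141 [610.1  36.1  90.5] [637.6  63.   99.9] ((623.8521728515625, 48.99659729003906), 14.338440895080566)
100 343 [612.5  37.8 100. ] [635.2  61.4 105.9] ((624.0635375976562, 49.55323028564453), 11.899530410766602)
top cam n 0 
scene 173 [616.27652898  34.94465243  60.19786975] [638.40616432  61.74232053 105.72657012]
circle [625.70564981  48.91188708] 11.543629330689821
```

View pics/w9z.png

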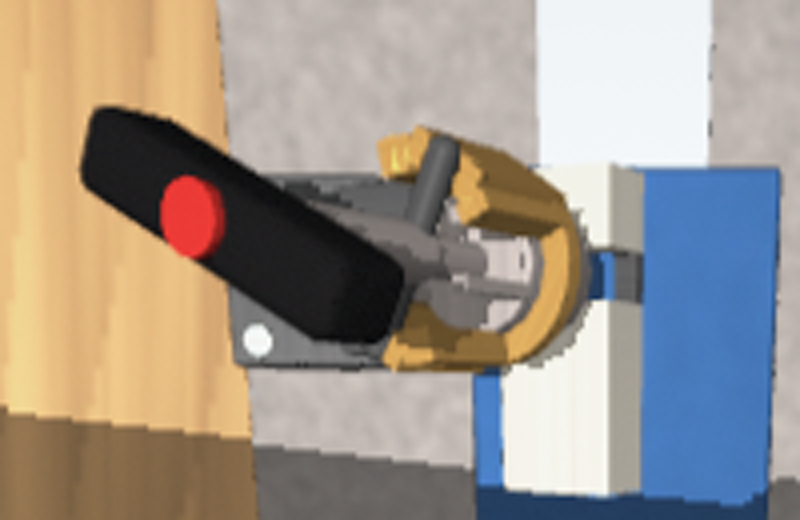

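Request:
apply_moves(
  targets=[
    [75,2.5,-2,-30,0],
    [75,2.5,-2,-65,0],
    [75,2.5,-2,-100,0],
    [75,2.5,-2,-120,0],
    [75,2.5,-2,-120,0],
  ],
  newtons=30,
)

```text
t: 14.33
position: [621.3, 49.4, 134.5]
tcp_rot: [-0.003, 0.669, 0.743, -0.004]
wrist_force: [-0.3, 0.6, -0.2]
width: 65.2
```

Request:
apply_moves(
  targets=[
    [75,0,0,-20,0],
    [75,0,0,-45,0],
    [75,0,0,-65,0],
    [75,0,0,-76,0],
    [75,0,0,-76,0],
  ],
)

```text
t: 14.75
position: [624.1, 49.5, 62.3]
tcp_rot: [-0.001, 0.669, 0.743, -0.001]
wrist_force: [0.2, -0.2, 0.1]
width: 65.3
```

Run:
```python
from h import *
st();print(get_obs()['position'])
s=cam('scene');cv2.imwrite('pics/s10.png',cv2.resize(s['pixels'][120:280,180:380],None,fx=4,fy=3.75,interpolation=cv2.INTER_CUBIC));cam('wrist','w10.png')
```

```text
t 14.75 ext -91.58 off [  35.3 -112.3   12.5] yaw 0.04 Fax -0.05 F [ 0.2 -0.2  0.1] M [-0.09  0.06  0.02] w 65.32359564353705
[624.06274939  49.45596771  62.30651149]
```

View pics/s10.png

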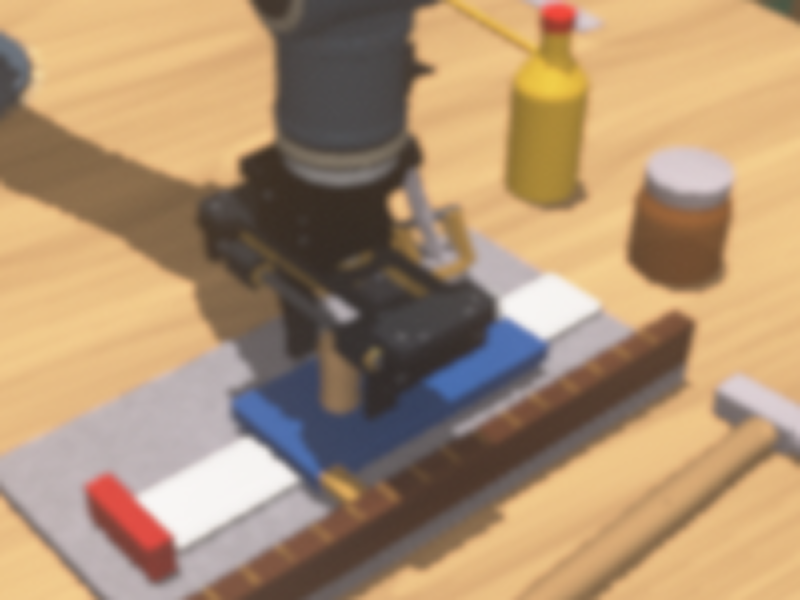

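View pics/w10.png

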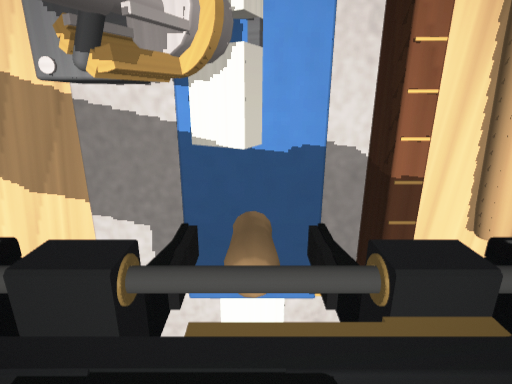

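Both fingers straddle the knob, which sits around (250,255) in the wrist view, and they clear the handle. Closing on it.

Request:
apply_moves(
  targets=[
    [45,0,0,0,0],
    [25,0,0,0,0],
    [20,0,0,0,0],
    [20,0,0,0,0],
    [20,0,0,0,0],
  ],
  newtons=30,
)

```text
t: 15.27
position: [625.1, 49.5, 64.0]
tcp_rot: [0.0, 0.669, 0.743, 0.0]
wrist_force: [-1.0, 0.4, 0.2]
width: 39.8
```

Request:
apply_moves(
  targets=[
    [15,0,0,0,0],
    [15,0,0,0,0],
    [15,0,0,0,0],
  ],
)

```text
t: 15.52
position: [624.7, 49.4, 63.5]
tcp_rot: [-0.0, 0.669, 0.743, -0.0]
wrist_force: [-1.5, 0.2, 1.5]
width: 25.2
```

Request:
apply_moves(
  targets=[
    [15,0.5,-5,0,0],
    [15,1.3,-12,0,0],
    [15,2.1,-20,0,0],
    [15,2.9,-28,0,0],
    [15,3.8,-36,0,0],
  ],
)

```text
t: 15.93
position: [628.1, 16.0, 63.5]
tcp_rot: [-0.002, 0.668, 0.744, 0.001]
wrist_force: [-1.5, 5.8, 2.5]
width: 25.7
```

Request:
apply_moves(
  targets=[
    [15,0.8,-8,0,0],
    [15,1.7,-16,0,0],
    [15,2.5,-24,0,0],
    [15,3.4,-32,0,0],
    [15,4.2,-40,0,0],
  ],
)

```text
t: 16.35
position: [632.3, -24.1, 63.5]
tcp_rot: [-0.002, 0.668, 0.744, 0.001]
wrist_force: [-4.0, 5.4, 2.9]
width: 25.3
```

Request:
apply_moves(
  targets=[
    [15,0.4,-4,0,0],
    [15,0.8,-8,0,0],
    [15,1.2,-11,0,0],
    [15,1.5,-14,0,0],
    [15,1.5,-14,0,0],
  ],
)

```text
t: 16.77
position: [634.0, -40.1, 63.5]
tcp_rot: [-0.001, 0.669, 0.743, 0.0]
wrist_force: [-2.8, 3.5, 3.9]
width: 25.2
```

Request:
apply_moves(
  targets=[
    [15,0.2,-1.5,0,0],
    [15,0.3,-3,0,0],
    [15,0.3,-3,0,0],
    [15,0.3,-3,0,0],
  ],
)

```text
t: 17.1
position: [634.0, -40.1, 63.5]
tcp_rot: [-0.002, 0.668, 0.744, 0.001]
wrist_force: [-4.7, 7.8, 6.3]
width: 25.4
```

Run:
```python
from h import *
st();print(get_obs()['position'])
s=cam('scene');cv2.imwrite('pics/s11.png',cv2.resize(s['pixels'][120:280,180:380],None,fx=4,fy=3.75,interpolation=cv2.INTER_CUBIC))
```

```text
t 17.1 ext -90.78 off [  45.7 -201.8   13. ] yaw 0.12 Fax 7.34 F [-4.7  7.8  6.3] M [ 1.43  0.82 -0.08] w 25.444731632709523
[633.99381846 -40.11201525  63.49724276]
```

View pics/s11.png

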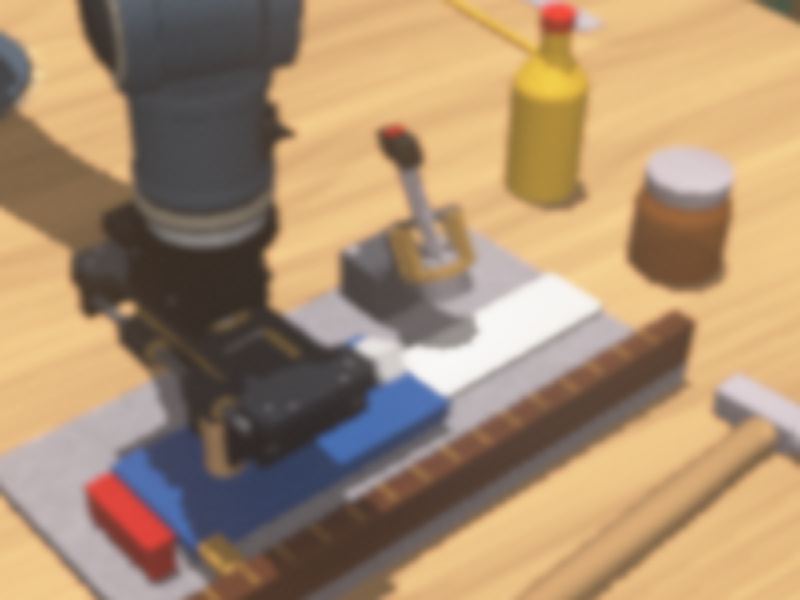

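Request:
apply_moves(
  targets=[
    [15,0.2,-2,0,0],
    [15,0.4,-4,0,0],
    [15,0.4,-4,0,0],
    [15,0.4,-4,0,0],
  ],
)

```text
t: 17.48
position: [634.0, -40.1, 63.5]
tcp_rot: [-0.004, 0.668, 0.744, 0.002]
wrist_force: [-6.0, 14.0, 7.3]
width: 25.4
```

Request:
apply_moves(
  targets=[
    [15,-0.3,3,0,0],
    [15,-0.5,5.5,0,0],
    [40,-0.5,5.5,0,0],
    [75,-0.5,5.5,0,0],
    [75,-0.5,5.5,0,0],
  ],
)

```text
t: 17.9
position: [635.1, -43.8, 63.4]
tcp_rot: [0.001, 0.67, 0.743, -0.0]
wrist_force: [0.1, 0.4, -0.5]
width: 38.2
```

Request:
apply_moves(
  targets=[
    [75,0,0,0,0],
    [75,0,0,0,0],
    [75,0,0,20,0],
    [75,0,0,55,0],
    [75,0,0,90,0],
  ],
)

```text
t: 18.32
position: [633.6, -42.7, 153.2]
tcp_rot: [-0.001, 0.669, 0.743, -0.001]
wrist_force: [0.3, 0.9, -0.3]
width: 63.4
```

Request:
apply_moves(
  targets=[
    [75,-10,-15,35,0],
    [75,-40,-25,70,0],
    [75,-70,-35,100,0],
    [75,-100,-40,110,0],
    [75,-100,-40,110,0],
  ],
)

```text
t: 18.73
position: [531.1, -86.1, 267.6]
tcp_rot: [0.001, 0.671, 0.741, 0.002]
wrist_force: [-0.9, -0.7, -1.0]
width: 65.0
```

Run:
```python
from h import *
st();print(get_obs()['position'])
s=cam('scene','s12.png');cv2.imwrite('pics/s12z.png',cv2.resize(s['pixels'][120:280,180:380],None,fx=4,fy=3.75,interpolation=cv2.INTER_CUBIC))
t=cam('top');cv2.imwrite('pics/t12.png',cv2.resize(t['pixels'][130:260,120:380],None,fx=3,fy=3,interpolation=cv2.INTER_CUBIC))
w=cam('wrist','w12.png')
W=cloud(w);a=(W[...,2]>90)&(W[...,2]<112)&(np.hypot(W[...,0]-634,W[...,1]+40)<30);print('knob',a.sum(),W[a].min(0),W[a].max(0))
a0=cv2.imread('pics/top0.png').astype(int);d=np.abs(a0-t['pixels']).max(-1)
for n,(x0,x1,y0,y1) in dict(glue=(140,170,232,262),jar=(138,168,186,218),ham=(178,265,130,162),off=(335,362,142,194)).items(): print(n,d[y0:y1,x0:x1].max(),(d[y0:y1,x0:x1]>30).sum())
Wt=cloud(t);p=t['pixels'].astype(int);m=(p[...,2]>90)&(p[...,2]>1.8*p[...,1])&(p[...,2]>1.8*p[...,0])&(Wt[...,2]>140)&(np.hypot(Wt[...,0]-530,Wt[...,1]-155)<40)
if m.sum(): print('ext',m.sum(),(np.median(Wt[m],0)-[544.5,156.8,144.3])@[-.467,-.049,.883]-11)
```

```text
t 18.7333 ext 139.74 off [  50.4 -236.5   13.5] yaw -0.32 Fax -0.41 F [-0.9 -0.7 -1. ] M [-0.15  0.06  0.01] w 65.00152036847878
[531.08950061 -86.07790837 267.57853649]
knob 527 [618.8420178  -54.84310527  90.0880117 ] [644.56501309 -26.68939844 105.94296343]
glue 20 0
jar 22 0
ham 19 0
off 127 227
ext 24 21.276169593737485
```

View pics/s12z.png

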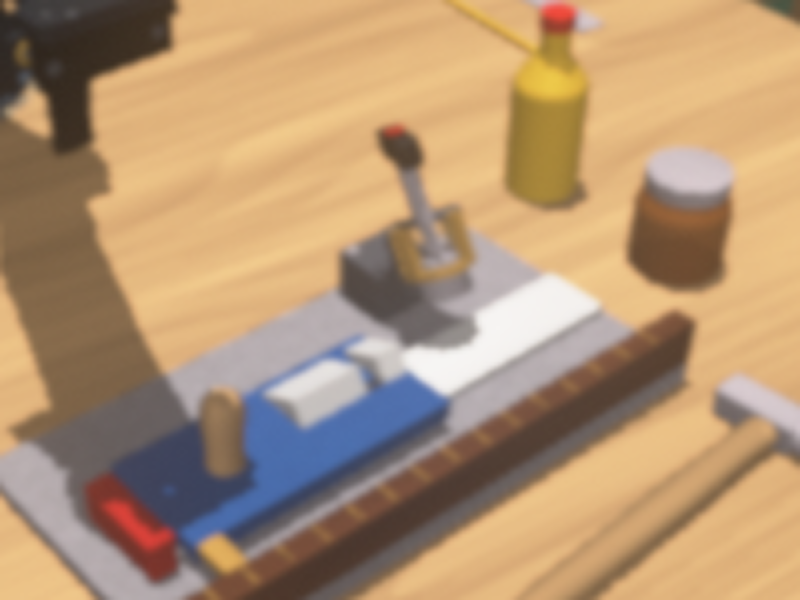

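View pics/t12.png

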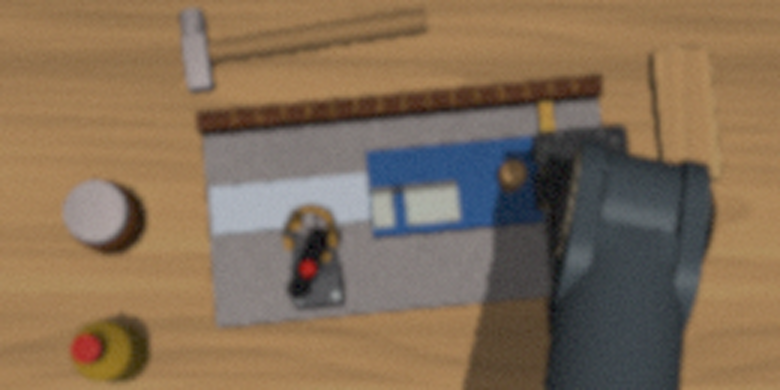

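Run:
```python
from h import *
a=cv2.imread('pics/scene0.png').astype(int);b=cv2.imread('pics/s12.png').astype(int);d=np.abs(a-b).max(-1)[275:345,148:212];print('offcut scene diff',d.max(),(d>30).sum())
o=get_obs();print(np.abs(o['dq']).max(),o['wrist_force'])
workorder.job_done()
```

```text
offcut scene diff 12 0
0.041688368143230604 [-0.38628964 -0.0985238  -0.52439445]
the job is handed in; nothing more can be done
```

The plunger is parked in its notch and the carriage is against the red end stop. I handed the job in at about 19 s with the arm clear of everything.

- **Plunger:** I pulled the T-handle out and turned it anticlockwise. My first turn went past the notch to about 1.22 rad, where the pin landed on the rim. I lifted it clear, turned back and seated it at about 1.1 rad. It stayed there when I let go, and a close-up shows the pin in the ring's notch.
- **Carriage:** I gripped the wooden knob and slid it about 90 mm. Two further pushes, 7 mm of command in all, did not move it, and the force rose to 14 N. After I let go, the knob still measured about 90 mm from its start.
- **Loose things:** The bottle, jar and hammer look the same in the before and after top views. The arm hid the offcut in the last top view, but it is unchanged in the scene view.

One check disagreed slightly. The camera put the parked pull-out at 21 to 22 mm, where it should be 20 mm. The drop from the rim came out at 3.7 to 4 mm, where it should be 5 mm. I put this down to camera error, since the pin is plainly in the notch in the picture.

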